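# Index the wheel-painting turntable to its long scale line

### The job

On the green cutting mat stands a small indexing turntable with a freshly painted wheel rim on its hub. The dial has two finger notches in its edge: with the fingertips push it round, either way, until the white index mark on the dial lines up with the one long arrow-headed line on the scale ring, then take the hand clear and leave the dial at rest. The paint is wet: do not touch the rim, and do not lift, tip over or shove aside any of the things lying around the turntable.

Things in the scene. Friction and masses are not known exactly. Their poses are not given: they have to be found in the camera images.
- turntable: Fixed round aluminium base, 210 mm diameter, 12 mm thick, on a 3 mm mat, at any yaw; origin at the centre of its underside, on the dial's axis, z up. Towards this body's +x lies the target: one black line 4 mm wide from radius 78 to 103 mm, broadening outward in an arrowhead. The other scale lines, every 15 degrees, are thin and 9 mm long.
- dial (a joint): Angle of the dial on the base, rad, growing counter-clockwise seen from above; 0 or 2 pi is exactly on the target line. It turns both ways without stops, with a steady friction of about 0.22 N m (3.5 N at a notch), and stays where it is left. The dial is a dark grey disc of 150 mm diameter, its underside 14 mm and its top 32 mm above the base's underside.
- index (a point): Outer end of the white index mark, a radial line 4 mm wide from radius 46 to 75 mm on top of the dial and down its edge; this point is on the dial's top edge at radius 75 mm. The notches are centred 90 degrees either side of the mark.
- target (a point): Inner end of the target line: the point on the base's top (12 mm above its underside) at radius 75 mm under which the index mark must come, in plan.
- notch_a (a point): Middle of the dial's edge notch 90 degrees counter-clockwise (from above) of the index mark: radius 62 mm, 23 mm above the base's underside. The notch is 48 degrees (here 50 mm) wide, open outward and upward, and reaches in to radius 44 mm; its radial side walls, 18 mm high, are pushed on. Its floor is the base's top, 12 mm above the base's underside.
- notch_b (a point): The same for the other, opposite notch, 90 degrees clockwise of the index mark.
- painted_rim: Wet-painted model wheel rim, pink, 50 mm diameter, 20 mm high, fixed flat on the dial's hub; origin at the centre of its underside, 32 mm above the base's underside. Must not be touched.
- spare_rim: Loose white wheel rim, 50 mm diameter, 20 mm high, lying flat on the mat; origin at the centre of its underside. Bystander.
- paint_jar: Loose paint jar, 34 mm diameter, 42 mm high, on the mat; origin at the centre of its underside. Bystander.
- tape_roll: Loose roll of masking tape, 66 mm diameter, 18 mm high, lying flat on the mat; origin at the centre of its underside. Bystander.
- glue_bottle: Loose glue bottle, 30 mm diameter, 55 mm high, on the mat; origin at the centre of its underside. Bystander.
- brush: Loose brush, 160 mm long, lying on the desk to the left (+y) of the mat; origin about mid-length on its underside. Bystander.
- screwdriver: Loose screwdriver, 170 mm long, lying on the desk beyond the mat; origin about mid-length on its underside. Bystander.
Things that resemble listed ones, but are neither listed nor needed, are in the scene too. What is shaped like the turntable but red or yellow is not meant.

How it is judged:
By the outcome, as a careful person would: the job done as asked, in the order asked, and still so for the second after the job is handed in, with the robot touching nothing.
It also fails if it takes over 48 s, if anything falls off the work surface, if the arm or the gripper's body presses on something with over 40 N, if the wrist force passes 120 N, or if a joint passes its speed limit or range.

### The arm

A 6-joint arm with a two-finger parallel gripper is mounted at the origin on the work surface. World frame = base frame: x ahead of the robot, y to its left, z up, the work surface at z = 0. Lengths are in m, angles in rad, forces in N, time in s.
With the tool pointing down it reaches from about 0.35 to 0.775 m from the base axis. Payload 7.3 kg.
Tool frame: the origin (TCP) lies at the centre of the arm's flange, where the gripper is bolted on; the fingertips stand 178 mm ahead of it and the grasp point (between the pads) lies 159 mm ahead of it; z points along the fingers, y is the direction in which the jaws open and shut (so a half turn about z gives the same grasp; the last joint's range is limited). The gripper opens to 92 mm and grips with 3 to 60 N. Pads are 19 mm wide; open, the fingers measure 130 mm over their backs; the gripper's body (75 mm by 190 mm) begins 47 mm behind the grasp point.
Start: joints at [-1.352, 0.342, 1.524, -0, 1.275, -0.146], TCP at [0.187, -0.49, 0.405] pointing down, gripper open.
Joint ranges: [-2.53, 2.53], [-0.77, 2.02], [0.04, 2.7], [-1, 4.14], [0.28, 2.66], [-3.11, 3.11]. Speed limits (rad/s): [2.57, 2.57, 3.14, 3.14, 3.14, 3.14].

### API

Orientations are given as a unit quaternion [x, y, z, w].
In Python, from station import observe, grab_frame, get_calibration, hand_in, masks_of, tip_of gives the robot as it stands.
- The arm moves only by the shell command python3 -m handwheel 'ROWS' [FORCE]. ROWS is JSON, a list of rows, each an object with "slide": the shift along the tool's x, y, z in mm, a list of three; "dr": the turn, a rotation vector about the tool's x, y, z in units of 5 degrees (1.0 is 5 degrees), a list of three; "hand": the opening, from 0 (shut) to 1 (fully open). A call has 1 to 20 rows; each row is the pose to reach, as a shift and turn from the pose measured when the call began, along the tool's axes at that moment; what a row does not reach only later rows make up. A row lasts 1/10 s, in which the tool goes at most 50 mm and 8.59 degrees, less where a joint would pass 70% of its speed; a pose out of reach is approached as far as the arm can. A call with a gripper value outside its range is refused whole. The fingers move at their own pace and stop on an object; FORCE is the grip in N (left out, the last holds). Time passes only in rows, so rows that repeat a pose let the fingers close. It gives the time, the measured TCP pose, the force and the opening at its end, in the units of the state.
- observe(): the state, without advancing time (a new reading comes with each control period).
- grab_frame(name): name is "side" or "top" or "wrist"; returns (picture, depth): 480x640x3 uint8, blue, green, red; 480x640 float32, m along the optical axis (not along the pixel's ray), 0 where there is no reading.
- get_calibration(name): a dict with "fov_y" (degrees; the focal length in pixels is half the picture's height over the tangent of half this angle, whatever the lens; pixels are square), "cx", "cy" (the principal point, pixels), "k1" (the pictures are not rectified: a ray, as slopes to the right and down, at radius r is drawn at 1 + k1 r^2 times it, then the intrinsics apply), "origin" and "orientation" of the camera in the world. Camera axes: x right, y down, z forward; pixel columns grow to the right and rows downward; lengths in m; the calibration is good to about 2 mm. A picture is of the moment at which its call begins: read the wrist's pose just before it. get_calibration takes no time and is no camera call; for the wrist camera it gives the pose at the moment of the call.
- hand_in(): hands the job in, once; it reports no verdict.
Trained networks look in the newest picture that a camera, given by its name, has taken for a name from the list of things; names that differ only in an ending like _2 or _b are one class to them, and where a whole thing is asked for, a point or a joint stands for the part that bears it (a point fixed in the world has none). Each returns a list of dicts, best first, with "p" (0 to 1); they miss things now and then, are a little off and sometimes report something else, mostly with a low value. They report only what shows in the picture. A call takes as long as a camera call. They do not tell look-alikes from the thing itself.
- masks_of(camera, label): "region" (480x640 bool, what is visible of it).
- tip_of(camera, label): "point" ([x, y, z] in m, in world coordinates, good to about 4 mm: a listed point, or the origin of a listed thing).
The state is a dict: "time_s": time; "qpos": joint angles; "joint_velocities": joint speeds; "effort": joint torques, N m; "tcp_pos": TCP position; "tcp_rot": TCP orientation; "ft_force": force on the tool from outside, world axes, zero at the start; "ft_torque": the same for the moment, N m; "gripper_width": opening from 0.0 (shut) to 1.0 (fully open).
Only numpy, scipy, OpenCV 4.12 (cv2) and the standard library are available. Lean on these libraries where they do the work, as an engineer would, in place of code of your own. Each camera call takes 0.05 s, during which the arm holds its last target.

## Working session

There is one attempt and no reset: what is moved stays moved. The work goes in short steps, Python scripts to look and compute and a shell command to move; the robot and the scene stay as the last step left them, time stands still between calls to the robot, and variables do not carry over. Pictures are saved under pics/ and viewed, and the job is handed in when it is done.

```bash
ls; mkdir -p pics; python3 - <<'E'
from station import *
import cv2
s=observe();print({k:s[k] for k in('time_s','tcp_pos','tcp_rot','gripper_width','ft_force')})
for c in('top','side'):
    p,d=grab_frame(c);cv2.imwrite(f'pics/{c}0.png',p);print(get_calibration(c))
    for n in('turntable','index','target','notch_a','notch_b','painted_rim','paint_jar','glue_bottle','tape_roll','spare_rim'):
        print(c,n,[(round(t['p'],2),[round(float(v),3) for v in t['point']]) for t in tip_of(c,n)[:3]])
print(observe()['time_s'])
E
```

```text
pics
{'time_s': 0.0, 'tcp_pos': array([ 0.18729765, -0.49030437,  0.40404295]), 'tcp_rot': array([ 9.83411012e-01,  1.81389565e-01, -1.82090448e-05, -7.78831405e-04]), 'gripper_width': 1.0024528950825191, 'ft_force': array([-0.88339317,  0.19389139,  0.98157686])}
{'fov_y': 44.14354534125418, 'cx': 320.0246878583621, 'cy': 241.06700066106424, 'k1': -0.16400177643360306, 'origin': array([0.42529207, 0.14242359, 1.37997912]), 'orientation': array([ 0.71173632, -0.70198359,  0.0192791 , -0.01669603])}
top turntable [(0.74, [0.501, -0.007, 0.004]), (0.62, [0.368, 0.48, 0.002]), (0.59, [0.566, 0.27, -0.001])]
top index [(0.97, [0.293, 0.3, 0.035]), (0.94, [0.422, 0.527, 0.032]), (0.72, [0.573, -0.038, 0.035])]
top target [(0.98, [0.561, 0.035, 0.013]), (0.76, [0.291, 0.296, 0.013]), (0.67, [0.423, 0.529, 0.011])]
top notch_a [(0.97, [0.475, -0.063, 0.025]), (0.95, [0.413, 0.434, 0.023]), (0.92, [0.329, 0.528, 0.023])]
top notch_b [(0.97, [0.475, -0.063, 0.025]), (0.95, [0.413, 0.434, 0.023]), (0.92, [0.329, 0.528, 0.023])]
top painted_rim [(0.9, [0.224, 0.273, 0.036]), (0.86, [0.37, 0.476
[... 634 characters left out ...]
0.039, 0.036]), (0.6, [0.428, 0.527, 0.031]), (0.56, [0.291, 0.302, 0.034])]
side target [(0.8, [0.425, 0.53, 0.012]), (0.73, [0.563, 0.041, 0.015]), (0.68, [0.291, 0.299, 0.011])]
side notch_a [(0.91, [0.332, 0.526, 0.027]), (0.89, [0.406, 0.433, 0.022]), (0.87, [0.246, 0.211, 0.023])]
side notch_b [(0.91, [0.332, 0.526, 0.027]), (0.89, [0.406, 0.433, 0.022]), (0.87, [0.246, 0.211, 0.023])]
side painted_rim [(0.97, [0.501, -0.004, 0.034]), (0.79, [0.227, 0.27, 0.036]), (0.53, [0.37, 0.478, 0.035])]
side paint_jar [(0.66, [0.626, 0.188, 0.006])]
side glue_bottle [(0.67, [0.592, -0.176, 0.002])]
side tape_roll [(0.88, [0.407, -0.166, 0.001])]
side spare_rim [(0.89, [0.428, 0.203, 0.004])]
1.1
```

View pics/top0.png

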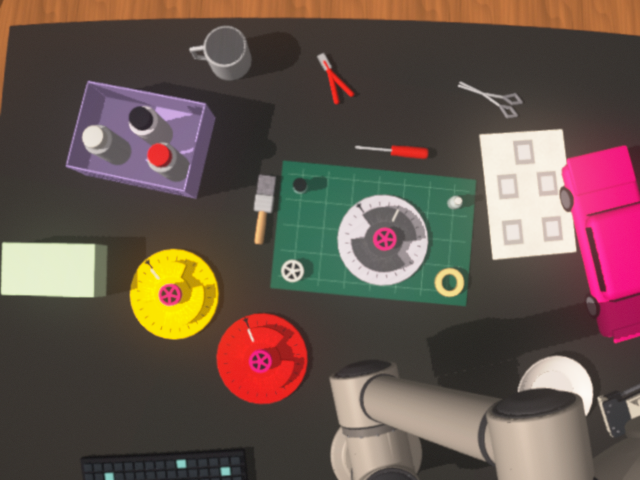

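View pics/side0.png

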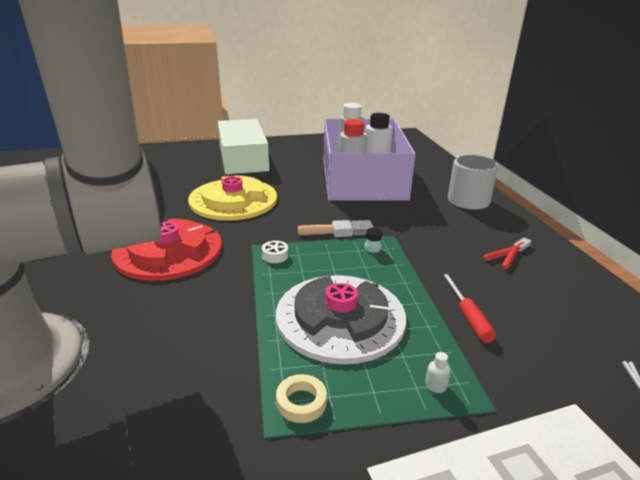

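The aluminium turntable is at about (384,238) in the top picture. Its arrow line is at (362,208), its white mark at (396,213), and it has clear approach space all round. The red and yellow ones are decoys. I'll move above it and measure with the wrist camera.

```bash
python3 -m handwheel '[{"slide":[43,-25,0],"dr":[0,0,0.6],"hand":0},{"slide":[86,-50,0],"dr":[0,0,1.2],"hand":0},{"slide":[129,-75,0],"dr":[0,0,1.8],"hand":0},{"slide":[172,-100,0],"dr":[0,0,2.4],"hand":0},{"slide":[215,-125,0],"dr":[0,0,3.0],"hand":0},{"slide":[258,-150,0],"dr":[0,0,3.6],"hand":0},{"slide":[301,-175,0],"dr":[0,0,4.2],"hand":0},{"slide":[344,-200,0],"dr":[0,0,4.8],"hand":0},{"slide":[387,-225,0],"dr":[0,0,5.4],"hand":0},{"slide":[431,-252,0],"dr":[0,0,6.2],"hand":0},{"slide":[431,-252,0],"dr":[0,0,6.2],"hand":0},{"slide":[431,-252,0],"dr":[0,0,6.2],"hand":0},{"slide":[431,-252,0],"dr":[0,0,6.2],"hand":0},{"slide":[431,-252,0],"dr":[0,0,6.2],"hand":0}]' 30
cat > h.py <<'E'
from station import *
import cv2,numpy as np
from scipy.spatial.transform import Rotation as R
def pix(cal,P):
    P=np.atleast_2d(P);c=R.from_quat(cal['orientation']).inv().apply(P-cal['origin'])
    x=c[:,0]/c[:,2];y=c[:,1]/c[:,2];r2=x*x+y*y;k=1+cal['k1']*r2
    f=240/np.tan(np.radians(cal['fov_y']/2))
    return np.c_[cal['cx']+f*x*k,cal['cy']+f*y*k]
def plan(p,cal,c,z,half=.12,n=600):
    # plan view at height z: right=+x world, up=+y world
    g=(np.arange(n)+.5)/n*2*half-half
    X,Y=np.meshgrid(c[0]+g,c[1]-g)
    q=pix(cal,np.c_[X.ravel(),Y.ravel(),np.full(X.size,z)]).astype(np.float32).reshape(n,n,2)
    return cv2.remap(p,q[...,0],q[...,1],cv2.INTER_CUBIC)
E
python3 - <<'E'
from h import *
s=observe();print(s['time_s'],s['tcp_pos'],s['tcp_rot'],s['gripper_width'])
cal=get_calibration('wrist');print(cal)
p,d=grab_frame('wrist');cv2.imwrite('pics/w1.png',p);np.savez('w1.npz',p=p,d=d,**cal)
for n in('turntable','index','target','notch_a','painted_rim'):
    print(n,[(round(t['p'],2),[round(float(v),4) for v in t['point']]) for t in tip_of('wrist',n)[:3]])
cv2.imwrite('pics/w1plan.png',plan(p,cal,(.501,-.006),.035))
E
```

```text
time_s: 2.5
tcp_pos: [0.4994, -0.1024, 0.4048]
tcp_rot: [0.996, -0.089, -0.0, 0.0]
ft_force: [0.2, -0.2, -0.4]
gripper_width: 0.002
2.5 [ 0.49944186 -0.10244472  0.40479424] [ 9.96043461e-01 -8.88672771e-02 -6.91685465e-05  1.64517639e-04] 0.002367860681287641
{'fov_y': 63.72052657913461, 'cx': 319.1284518942205, 'cy': 241.49574265980752, 'k1': 0.01944549421753887, 'origin': array([ 0.56895262, -0.1155677 ,  0.38318597]), 'orientation': array([-0.63584303,  0.76007569,  0.1023984 , -0.08662075])}
turntable [(0.83, [0.5017, -0.0089, 0.0004]), (0.29, [0.5651, 0.0353, 0.0171])]
index [(0.56, [0.5693, -0.0365, 0.0375])]
target [(0.71, [0.5633, 0.0369, 0.0186])]
notch_a []
painted_rim [(0.81, [0.5026, -0.0047, 0.038])]
```

View pics/w1.png

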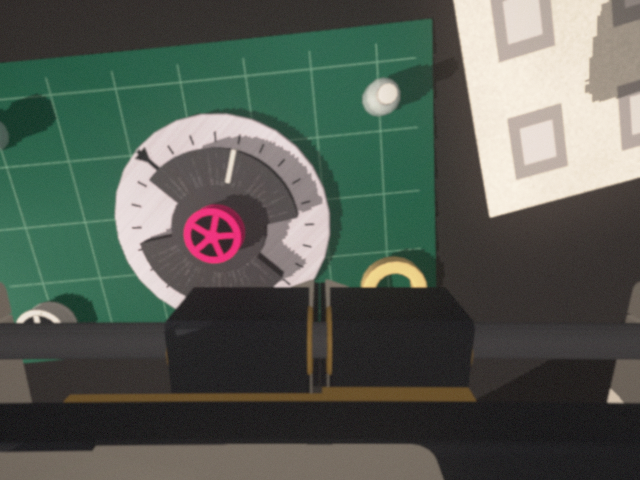

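View pics/w1plan.png

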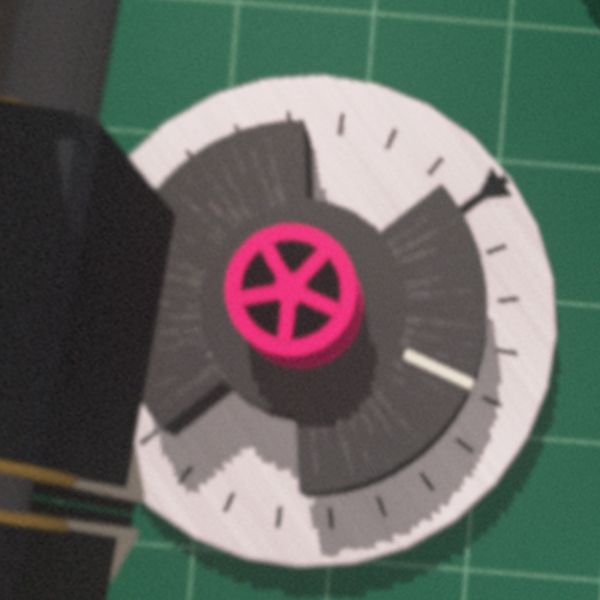

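```bash
python3 - <<'E'
from h import *
z=np.load('w1.npz');d=z['d'];cal={k:z[k] for k in('fov_y','cx','cy','k1','origin','orientation')}
f=240/np.tan(np.radians(cal['fov_y']/2));Rm=R.from_quat(cal['orientation'])
t=np.array([0.49944,-0.10244,.40479]);Rt=R.from_quat([.99604,-.0889,0,0])
for v in (283,292,300,320,340,360,380):
  for u in (175,240,300,312,319,326,340,400,460):
    x=(u-cal['cx'])/f;y=(v-cal['cy'])/f;D=d[v,u]
    P=Rm.apply([x*D,y*D,D])+cal['origin'];q=Rt.inv().apply(P-t)
    if q[2]<.3: print(v,u,np.round(q*1000))
E
```

```text
283 300 [ 10.  -7. 175.]
283 312 [ 10.  -2. 176.]
283 319 [  9.   1. 179.]
283 326 [ 10.   4. 175.]
292 240 [ 35. -18. 105.]
292 300 [ 36.  -4. 105.]
292 312 [ 10.  -2. 166.]
292 319 [  6.   1. 174.]
292 326 [ 10.   4. 165.]
292 340 [ 35.   6. 106.]
292 400 [ 36.  19. 105.]
300 240 [ 35. -17. 101.]
300 300 [ 36.  -3. 100.]
300 312 [ 10.  -2. 157.]
300 319 [  3.   1. 173.]
300 326 [  9.   4. 160.]
300 340 [ 36.   5. 100.]
300 400 [ 35.  19. 101.]
320 175 [ 36. -27.  90.]
320 240 [ 36. -15.  90.]
320 300 [35. -3. 92.]
320 312 [32. -1. 98.]
320 319 [ -5.   1. 171.]
320 326 [  9.   3. 143.]
320 340 [35.  5. 92.]
320 400 [36. 17. 91.]
320 460 [36. 28. 91.]
340 175 [ 31. -28.  91.]
340 240 [ 31. -15.  90.]
340 300 [31. -3. 90.]
340 312 [28. -1. 96.]
340 319 [28.  1. 97.]
340 326 [28.  2. 96.]
340 340 [31.  5. 91.]
340 400 [32. 17. 90.]
340 460 [32. 28. 90.]
360 175 [ 27. -28.  91.]
360 240 [ 27. -15.  91.]
360 300 [27. -3. 91.]
360 312 [24. -1. 95.]
360 326 [ -1.   3. 134.]
360 340 [27.  5. 90.]
360 400 [27. 17. 90.]
360 460 [27. 29. 91.]
380 175 [ 22. -29.  91.]
380 240 [ 22. -16.  91.]
380 300 [23. -3. 90.]
380 312 [ -8.  -2. 133.]
380 326 [ -8.   3. 133.]
380 340 [22.  5. 91.]
380 400 [22. 17. 90.]
380 460 [71.  1. 22.]
```

The wrist view shows the arrow at (147,160), the index mark at (231,165), and a notch wall at (270,265). The mark must turn about +60° CCW. I'll enter notch b from above with closed fingers and push its CCW wall with the finger's +x side.

```bash
python3 -m handwheel '[{"slide":[-25,-27,0],"dr":[0,0,0],"hand":0},{"slide":[-25,-27,40],"dr":[0,0,0],"hand":0},{"slide":[-25,-27,80],"dr":[0,0,0],"hand":0},{"slide":[-25,-27,120],"dr":[0,0,0],"hand":0},{"slide":[-25,-27,140],"dr":[0,0,0],"hand":0},{"slide":[-25,-27,150],"dr":[0,0,0],"hand":0},{"slide":[-25,-27,150],"dr":[0,0,0],"hand":0}]' 30
python3 - <<'E'
from h import *
s=observe();print(s['time_s'],s['tcp_pos'],s['tcp_rot'],s['ft_force'])
cal=get_calibration('wrist')
p,d=grab_frame('wrist');cv2.imwrite('pics/w2.png',p)
p,d=grab_frame('side');cv2.imwrite('pics/s2.png',cv2.resize(p[220:420,200:480],None,fx=2.8,fy=2.8))
E
```

```text
time_s: 3.5
tcp_pos: [0.4799, -0.0709, 0.254]
tcp_rot: [0.996, -0.089, -0.001, -0.0]
ft_force: [0.1, 0.2, 0.0]
gripper_width: 0.006
3.5 [ 0.47988058 -0.07092206  0.25403438] [ 9.96065955e-01 -8.86104220e-02 -8.86040433e-04 -1.48095615e-04] [0.12244669 0.19338158 0.0391188 ]
```

View pics/w2.png

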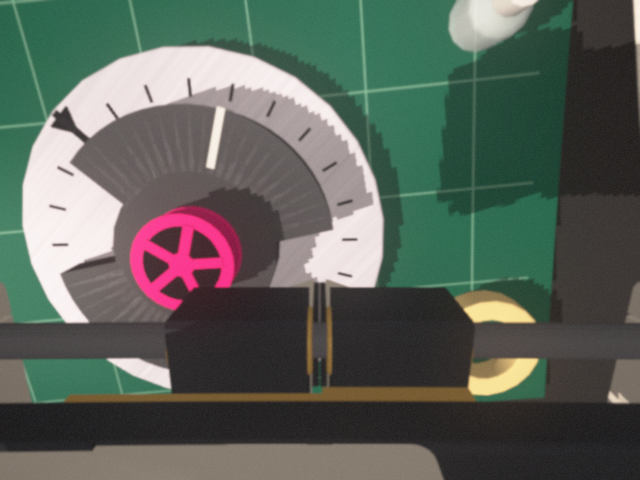

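View pics/s2.png

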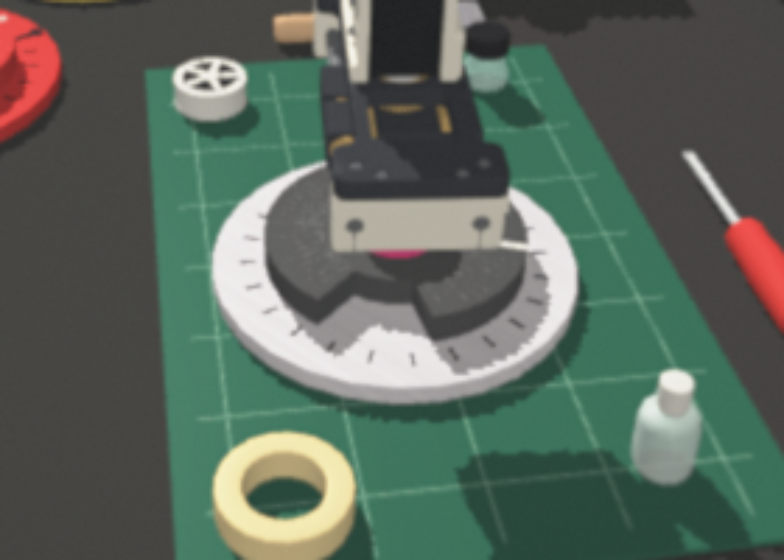

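```bash
python3 - <<'E'
from h import *
s=observe();c=get_calibration('side');Rt=R.from_quat(s['tcp_rot'])
for q in ([10,19,178],[-10,19,178],[10,19,159],[36,28,105],[-36,28,105],[36,28,91],[-36,28,90]):
    uv=pix(c,Rt.apply(np.array(q)/1e3)+s['tcp_pos'])[0]
    print(q,(uv-[200,220])*2.8)
print(pix(c,[.5015,-.006,.015])-[200,220])
p,d=grab_frame('side');cv2.imwrite('pics/s3.png',cv2.resize(p[120:420,180:480],None,fx=2,fy=2))
E
```

```text
[10, 19, 178] [413.15361566 264.93901013]
[-10, 19, 178] [373.174474  265.8371364]
[10, 19, 159] [414.95043088 234.63733851]
[36, 28, 105] [478.07060228 153.32114543]
[-36, 28, 105] [323.84340525 156.18772639]
[36, 28, 91] [480.2353966 128.2335585]
[-36, 28, 90] [324.26165569 129.17492764]
[[139.14932724  90.70768435]]
```

View pics/s3.png

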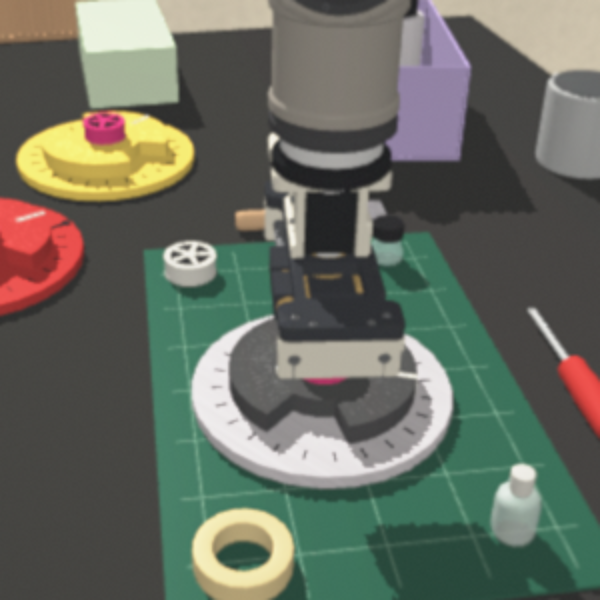

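The cream plate at (420,225) is the end of the gripper body (190 mm along y), which hides the fingers. It stays above 85 mm, so it clears the rim and the bottles. Next I'll lower into the notch.

```bash
python3 -m handwheel '[{"slide":[0,0,20],"dr":[0,0,0],"hand":0},{"slide":[0,0,35],"dr":[0,0,0],"hand":0},{"slide":[0,0,45],"dr":[0,0,0],"hand":0},{"slide":[0,0,52],"dr":[0,0,0],"hand":0},{"slide":[0,0,56],"dr":[0,0,0],"hand":0},{"slide":[0,0,56],"dr":[0,0,0],"hand":0}]'
python3 - <<'E'
from h import *
s=observe();cal=get_calibration('wrist')
p,d=grab_frame('wrist');cv2.imwrite('pics/w4.png',p);np.savez('w4.npz',p=p,d=d,**cal)
for n in('turntable','index','target','painted_rim'):
    print(n,[(round(t['p'],2),[round(float(v),4) for v in t['point']]) for t in tip_of('wrist',n)[:2]])
cv2.imwrite('pics/w4plan.png',plan(p,cal,(.5015,-.006),.035))
cv2.imwrite('pics/w4plan15.png',plan(p,cal,(.5015,-.006),.015))
E
```

```text
time_s: 4.25
tcp_pos: [0.4808, -0.0711, 0.2001]
tcp_rot: [0.996, -0.089, 0.001, 0.0]
ft_force: [-0.2, 0.9, -0.4]
gripper_width: 0.004
turntable [(0.86, [0.5009, -0.0116, -0.002])]
index [(0.76, [0.568, -0.0368, 0.0366])]
target [(0.83, [0.5643, 0.0368, 0.0176]), (0.67, [0.4025, -0.1662, 0.0064])]
painted_rim [(0.66, [0.4044, -0.1666, 0.0038]), (0.61, [0.5011, -0.0059, 0.0338])]
```

View pics/w4.png

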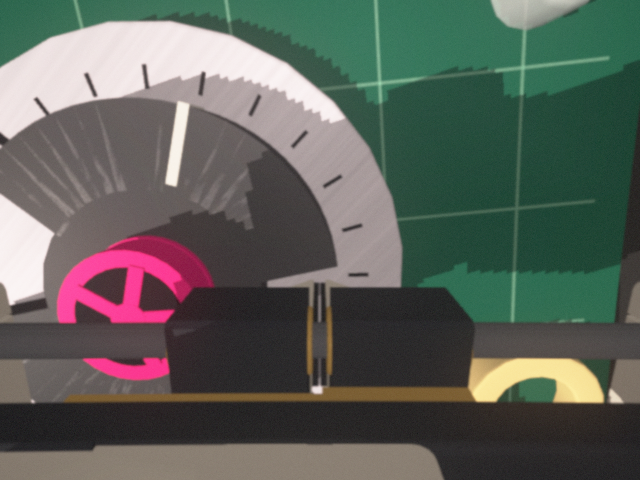

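View pics/w4plan.png

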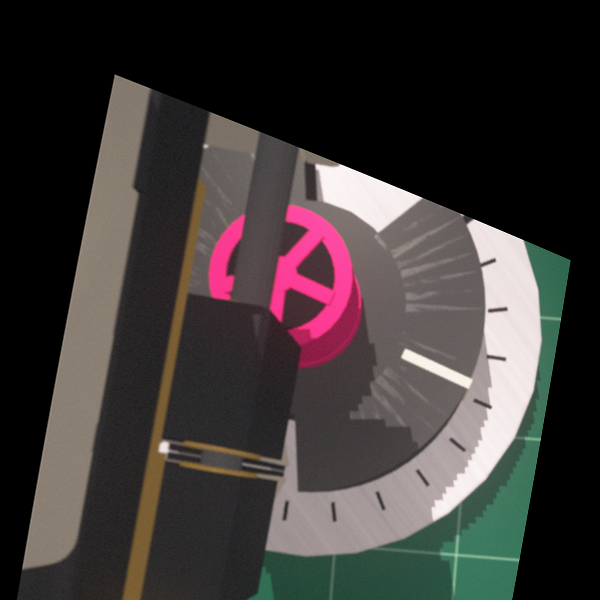

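View pics/w4plan15.png

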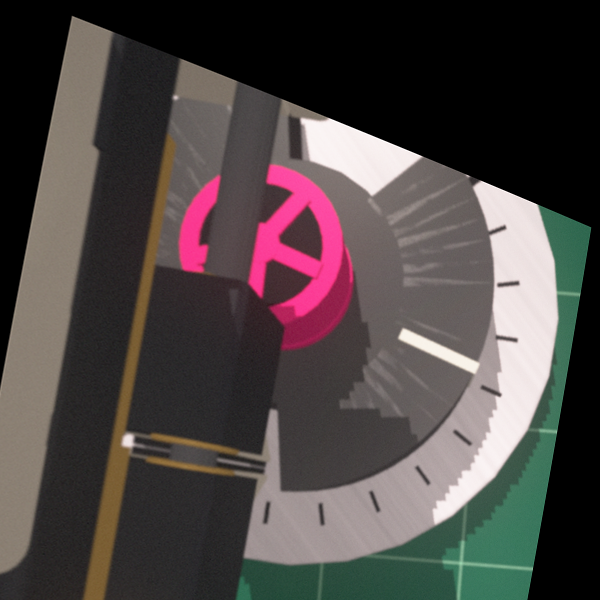

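```bash
cat >> h.py <<'E'
def rows(phis,C=(.5015,-.006),r=.068,off=.010):
    s=observe();Rt=R.from_quat(s['tcp_rot']);y=Rt.apply([0,1,0]);a0=np.degrees(np.arctan2(y[1],y[0]))
    print('a0',a0)
    for ph in phis:
        a=np.radians(ph);u=np.array([np.cos(a),np.sin(a)]);t=np.array([-u[1],u[0]])
        P=np.r_[np.array(C)+r*u-off*t,s['tcp_pos'][2]]
        print(ph,np.round(Rt.inv().apply(P-s['tcp_pos'])*1000,1),'dz',round(-(ph-a0)/5,2))
E
python3 -c "
from h import *
rows([-100,-95,-90,-85,-80,-75,-70,-65,-60,-55,-50,-45,-40,-37])"
```

```text
a0 -100.16207989376952
-100 [-1.   0.2 -0. ] dz -0.03
-95 [5.  0.8 0. ] dz -1.03
-90 [11.   0.9  0. ] dz -2.03
-85 [17.   0.5  0.1] dz -3.03
-80 [22.9 -0.5  0.1] dz -4.03
-75 [28.7 -2.   0.1] dz -5.03
-70 [34.3 -4.   0.1] dz -6.03
-65 [39.8 -6.4  0.1] dz -7.03
-60 [45.  -9.4  0.2] dz -8.03
-55 [ 50.  -12.7   0.2] dz -9.03
-50 [ 54.6 -16.5   0.2] dz -10.03
-45 [ 58.9 -20.7   0.2] dz -11.03
-40 [ 62.8 -25.3   0.2] dz -12.03
-37 [ 65.  -28.2   0.2] dz -12.63
```

```bash
python3 -m handwheel '[{"slide":[5,0.8,0],"dr":[0,0,-1],"hand":0},{"slide":[11,0.9,0],"dr":[0,0,-2],"hand":0},{"slide":[17,0.5,0],"dr":[0,0,-3],"hand":0},{"slide":[22.9,-0.5,0],"dr":[0,0,-4],"hand":0},{"slide":[28.7,-2,0],"dr":[0,0,-5],"hand":0},{"slide":[34.3,-4,0],"dr":[0,0,-6],"hand":0},{"slide":[34.3,-4,0],"dr":[0,0,-6],"hand":0},{"slide":[34.3,-4,0],"dr":[0,0,-6],"hand":0}]'
python3 - <<'E'
from h import *
s=observe();cal=get_calibration('wrist')
p,d=grab_frame('wrist');cv2.imwrite('pics/w5.png',p);np.savez('w5.npz',p=p,d=d,**cal)
for n in('index','target'):
    print(n,[(round(t['p'],2),[round(float(v),4) for v in t['point']]) for t in tip_of('wrist',n)[:2]])
cv2.imwrite('pics/w5plan.png',plan(p,cal,(.5015,-.006),.035))
rows([-70,-65,-60,-55,-50,-45,-40,-37])
E
```

```text
time_s: 5.3
tcp_pos: [0.515, -0.0733, 0.2006]
tcp_rot: [0.985, 0.171, 0.001, 0.001]
ft_force: [-2.0, -0.0, 2.2]
gripper_width: 0.007
index [(0.81, [0.5773, -0.0063, 0.0364])]
target [(0.79, [0.5626, 0.0375, 0.0161])]
a0 -70.23795842377469
-70 [0.3 0.2 0. ] dz -0.05
-65 [6.3 0.8 0. ] dz -1.05
-60 [12.3  0.8  0. ] dz -2.05
-55 [18.2  0.4  0. ] dz -3.05
-50 [24.1 -0.6  0.1] dz -4.05
-45 [30.  -2.1  0.1] dz -5.05
-40 [35.6 -4.1  0.1] dz -6.05
-37 [38.9 -5.5  0.1] dz -6.65
```

View pics/w5plan.png

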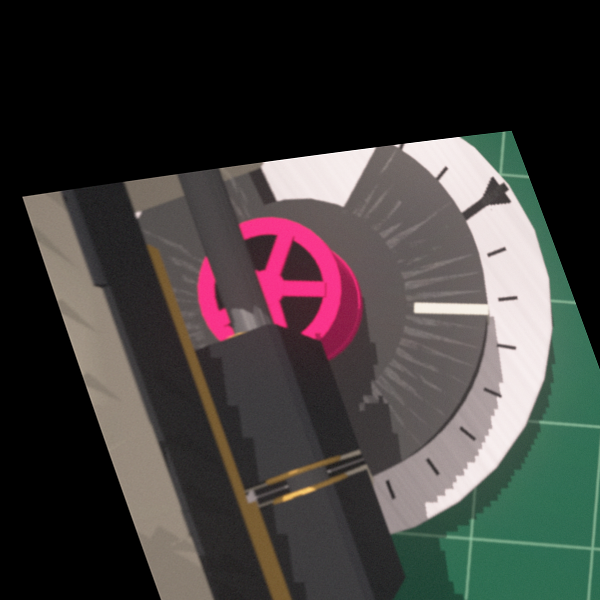

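The push works: the dial index is at about -1° with the finger at -70°, and the target is near 35°. I'll continue to just short of it.

```bash
python3 -m handwheel '[{"slide":[6.3,0.8,0],"dr":[0,0,-1.05],"hand":0},{"slide":[12.3,0.8,0],"dr":[0,0,-2.05],"hand":0},{"slide":[18.2,0.4,0],"dr":[0,0,-3.05],"hand":0},{"slide":[24.1,-0.6,0],"dr":[0,0,-4.05],"hand":0},{"slide":[30,-2.1,0],"dr":[0,0,-5.05],"hand":0},{"slide":[35.6,-4.1,0],"dr":[0,0,-6.05],"hand":0},{"slide":[35.6,-4.1,0],"dr":[0,0,-6.05],"hand":0},{"slide":[35.6,-4.1,0],"dr":[0,0,-6.05],"hand":0}]'
python3 - <<'E'
from h import *
s=observe();cal=get_calibration('wrist')
p,d=grab_frame('wrist');cv2.imwrite('pics/w6.png',p);np.savez('w6.npz',p=p,d=d,**cal)
for n in('index','target'):
    print(n,[(round(t['p'],2),[round(float(v),4) for v in t['point']]) for t in tip_of('wrist',n)[:2]])
cv2.imwrite('pics/w6plan.png',plan(p,cal,(.5015,-.006),.035))
cv2.imwrite('pics/w6plan15.png',plan(p,cal,(.5015,-.006),.015))
rows([-40,-38,-36,-34])
E
```

```text
time_s: 6.25
tcp_pos: [0.547, -0.0574, 0.2007]
tcp_rot: [0.907, 0.421, 0.001, 0.001]
ft_force: [-1.6, -0.4, -0.8]
gripper_width: 0.005
index [(0.81, [0.5641, 0.0315, 0.0392])]
target [(0.85, [0.5625, 0.0344, 0.0152]), (0.52, [0.5021, -0.0107, 0.0008])]
a0 -40.086603231378945
-40 [ 0.1 -0.   0. ] dz -0.02
-38 [2.5 0.3 0. ] dz -0.42
-36 [4.9 0.5 0. ] dz -0.82
-34 [7.3 0.7 0. ] dz -1.22
```

View pics/w6plan.png

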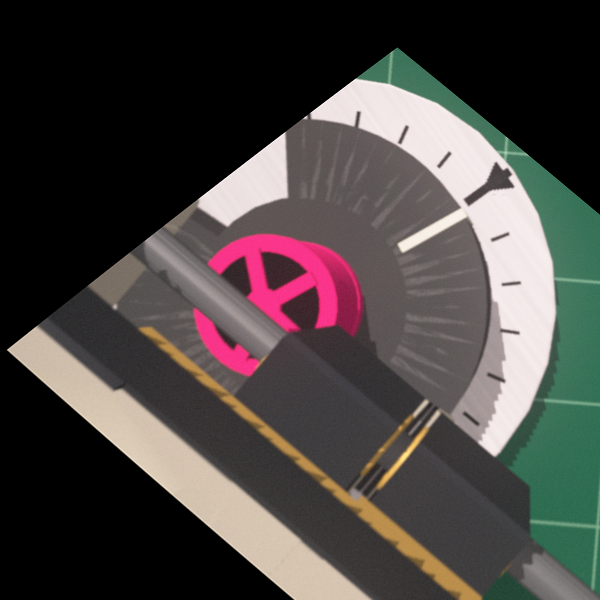

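View pics/w6plan15.png

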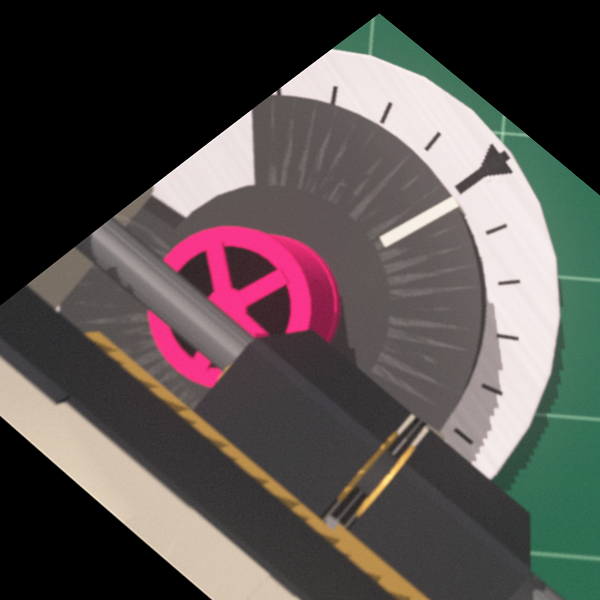

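```bash
cat > meas.py <<'E'
from h import *
import sys
# centre by weighted circle: use known geometry + ticks: fit centre (same for both planes up to calib error) from arrow & ticks
def ang(v): return np.degrees(np.arctan2(-v[1],v[0]))
def pca(m):
    y,x=np.nonzero(m);P=np.c_[x,y].astype(float);c=P.mean(0);w,V=np.linalg.eigh(np.cov((P-c).T));v=V[:,1]
    return c,v,w
def meas(p,cal,tag,C=(.5015,-.006)):
    n=1200;half=.12;s=n/(2*half)
    A=plan(p,cal,C,.035,half,n);B=plan(p,cal,C,.015,half,n)
    yy,xx=np.mgrid[:n,:n];r=np.hypot(xx-n/2,yy-n/2)/s*1000;th=np.degrees(np.arctan2(n/2-yy,xx-n/2))
    out={}
    g=cv2.cvtColor(A,cv2.COLOR_BGR2GRAY).astype(int)
    m=((g>150)&(r>40)&(r<72)&(abs(th-10)<60)).astype(np.uint8)
    k,l,st,ce=cv2.connectedComponentsWithStats(m)
    # choose elongated comp with right size ~ 4x26mm
    for i in range(1,k):
        a=st[i,4]/s/s*1e6
        if 50<a<250:
            c,v,w=pca(l==i)
            if w[1]/w[0]>8: 
                if v[0]<0:v=-v
                print('index cand area',round(a),'dir',round(ang(v),2),'pos',np.round(((c-n/2)/s*1000)*[1,-1],2),'polar',round(ang(c-n/2),2))
                out['i']=(c,v)
    g=cv2.cvtColor(B,cv2.COLOR_BGR2GRAY).astype(int);hsv=cv2.cvtColor(B,cv2.COLOR_BGR2HSV)
    m=((g<100)&(hsv[...,1]<110)&(r>79)&(r<102)&(abs(th-36)<9)).astype(np.uint8)
    k,l,st,ce=cv2.connectedComponentsWithStats(m)
    i=1+np.argmax(st[1:,4]);c,v,w=pca(l==i)
    if v[0]<0:v=-v
    print('arrow area',round(st[i,4]/s/s*1e6),'dir',round(ang(v),2),'pos',np.round(((c-n/2)/s*1000)*[1,-1],2),'polar',round(ang(c-n/2),2))
    # ring outer edge fit: white -> green
    sat=hsv[...,1]; pts=[]
    for a in np.radians(np.arange(-60,90,1.5)):
        rr=np.arange(85,118,.2);x=n/2+rr*s/1000*np.cos(a);y=n/2-rr*s/1000*np.sin(a)
        ok=(x>2)&(x<n-3)&(y>2)&(y<n-3)
        if ok.sum()<len(rr):continue
        vals=sat[y.astype(int),x.astype(int)].astype(float)
        if vals[:15].mean()>60: continue
        j=np.nonzero(vals>80)[0]
        if len(j) and j[0]>10 : pts.append((rr[j[0]]*np.cos(a),rr[j[0]]*np.sin(a)))
    if len(pts)>15:
        from scipy.optimize import least_squares
        pts=np.array(pts);f=least_squares(lambda q:np.hypot(*(pts-q[:2]).T)-105,[0,0],loss='soft_l1')
        print('ring centre off mm',np.round(f.x,2),len(pts),'rms',np.std(f.fun))
        e=f.x
        for nm,(cc) in (('arrow',c),('index',out.get('i',(None,))[0])):
            if cc is not None:
                q=((cc-n/2)/s*1000)*[1,-1]-e;print(nm,'angle about ring centre',round(np.degrees(np.arctan2(q[1],q[0])),2),'r',round(np.hypot(*q),1))
    cv2.imwrite(f'pics/{tag}.png',cv2.resize(A[300:900,600:1200],None,fx=.9,fy=.9))
if __name__=='__main__':
    for f in sys.argv[1:]:
        z=np.load(f+'.npz');cal={k:z[k] for k in('fov_y','cx','cy','k1','origin','orientation')}
        print('==',f);meas(z['p'],cal,'m_'+f)
E
python3 meas.py w1 w4 w5 w6
```

```text
== w1
index cand area 122 dir -24.95 pos [ 52.95 -26.65] polar -26.72
arrow area 97 dir 35.66 pos [75.66 52.71] polar 34.86
ring centre off mm [ 0.53 -3.03] 100 rms 0.4313641960826931
arrow angle about ring centre 36.57 r 93.6
index angle about ring centre -24.25 r 57.5
== w4
index cand area 117 dir -24.66 pos [ 52.77 -26.52] polar -26.68
arrow area 536 dir -35.9 pos [73.52 55.21] polar 36.9
ring centre off mm [-0.85 -4.73] 55 rms 1.5155079539788958
arrow angle about ring centre 38.87 r 95.5
index angle about ring centre -22.11 r 57.9
== w5
index cand area 141 dir 63.69 pos [21.63 50.49] polar 66.81
index cand area 119 dir -1.41 pos [58.73 -3.34] polar -3.26
arrow area 125 dir 35.79 pos [75.6  52.76] polar 34.91
ring centre off mm [-0.36 -3.35] 75 rms 1.3731373869851455
arrow angle about ring centre 36.46 r 94.4
index angle about ring centre 0.01 r 59.1
== w6
index cand area 123 dir 29.28 pos [51.64 27.31] polar 27.87
arrow area 120 dir 35.8 pos [75.52 53.  ] polar 35.06
ring centre off mm [-0.02 -2.94] 84 rms 0.6834434350907239
arrow angle about ring centre 36.52 r 94.0
index angle about ring centre 30.35 r 59.9
```

```bash
python3 -m handwheel '[{"slide":[2.5,0.3,0],"dr":[0,0,-0.42],"hand":0},{"slide":[4.9,0.5,0],"dr":[0,0,-0.82],"hand":0},{"slide":[6.6,0.6,0],"dr":[0,0,-1.1],"hand":0},{"slide":[6.6,0.6,0],"dr":[0,0,-1.1],"hand":0},{"slide":[6.6,0.6,0],"dr":[0,0,-1.1],"hand":0}]'
python3 - <<'E'
from h import *
cal=get_calibration('wrist')
p,d=grab_frame('wrist');np.savez('w7.npz',p=p,d=d,**cal)
rows([-34,-33])
E
python3 meas.py w7
```

```text
time_s: 6.9
tcp_pos: [0.5517, -0.0529, 0.2007]
tcp_rot: [0.886, 0.465, 0.001, 0.001]
ft_force: [-3.4, -2.7, 0.4]
gripper_width: 0.005
a0 -34.63621319007001
-34 [0.8 0.2 0. ] dz -0.13
-33 [2.  0.3 0. ] dz -0.33
== w7
index cand area 123 dir 34.41 pos [48.9  31.86] polar 33.09
arrow area 119 dir 35.88 pos [75.56 53.13] polar 35.11
ring centre off mm [-0.03 -2.81] 84 rms 0.6202450720119165
arrow angle about ring centre 36.5 r 94.0
index angle about ring centre 35.32 r 60.0
```

View pics/m_w7.png

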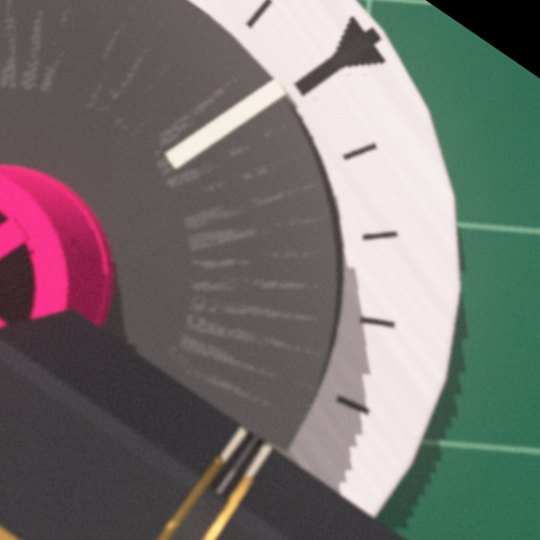

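```bash
python3 -m handwheel '[{"slide":[0.8,0.1,0],"dr":[0,0,-0.12],"hand":0},{"slide":[1.5,0.2,0],"dr":[0,0,-0.25],"hand":0},{"slide":[1.5,0.2,0],"dr":[0,0,-0.25],"hand":0},{"slide":[1.5,0.2,0],"dr":[0,0,-0.25],"hand":0}]'
python3 - <<'E'
from h import *
cal=get_calibration('wrist')
p,d=grab_frame('wrist');np.savez('w8.npz',p=p,d=d,**cal)
E
python3 meas.py w8
```

```text
time_s: 7.35
tcp_pos: [0.5527, -0.0518, 0.2007]
tcp_rot: [0.88, 0.474, 0.001, 0.001]
ft_force: [-4.1, -2.8, 0.4]
gripper_width: 0.002
== w8
index cand area 123 dir 35.73 pos [48.13 33.  ] polar 34.44
arrow area 118 dir 36.11 pos [75.57 53.17] polar 35.13
ring centre off mm [-0.01 -2.83] 84 rms 0.6353947134507548
arrow angle about ring centre 36.53 r 94.1
index angle about ring centre 36.66 r 60.0
```

```bash
python3 -m handwheel '[{"slide":[-4,0,0],"dr":[0,0,0],"hand":0},{"slide":[-8,0,0],"dr":[0,0,0],"hand":0},{"slide":[-8,0,0],"dr":[0,0,0],"hand":0},{"slide":[-8,0,-10],"dr":[0,0,0],"hand":0},{"slide":[-8,0,-30],"dr":[0,0,0],"hand":0},{"slide":[-8,0,-70],"dr":[0,0,0],"hand":0},{"slide":[-8,0,-110],"dr":[0,0,0],"hand":0},{"slide":[-8,0,-140],"dr":[0,0,0],"hand":0},{"slide":[-36,-34,-160],"dr":[0,0,0],"hand":0},{"slide":[-64,-68,-180],"dr":[0,0,0],"hand":0},{"slide":[-64,-68,-180],"dr":[0,0,0],"hand":0},{"slide":[-64,-68,-180],"dr":[0,0,0],"hand":0},{"slide":[-64,-68,-180],"dr":[0,0,0],"hand":0}]'
python3 - <<'E'
from h import *
cal=get_calibration('wrist')
p,d=grab_frame('wrist');np.savez('w9.npz',p=p,d=d,**cal);cv2.imwrite('pics/w9.png',p)
p,d=grab_frame('side');cv2.imwrite('pics/s9.png',p)
E
python3 meas.py w9
```

```text
time_s: 8.7
tcp_pos: [0.4607, -0.0676, 0.3806]
tcp_rot: [0.88, 0.474, 0.002, 0.002]
ft_force: [-0.3, 0.4, 0.8]
gripper_width: 0.002
== w9
index cand area 146 dir 35.74 pos [47.81 32.92] polar 34.55
arrow area 89 dir 35.76 pos [75.82 53.5 ] polar 35.21
ring centre off mm [-0.23 -2.47] 77 rms 0.8219831991049081
arrow angle about ring centre 36.35 r 94.4
index angle about ring centre 36.38 r 59.7
```

View pics/w9.png

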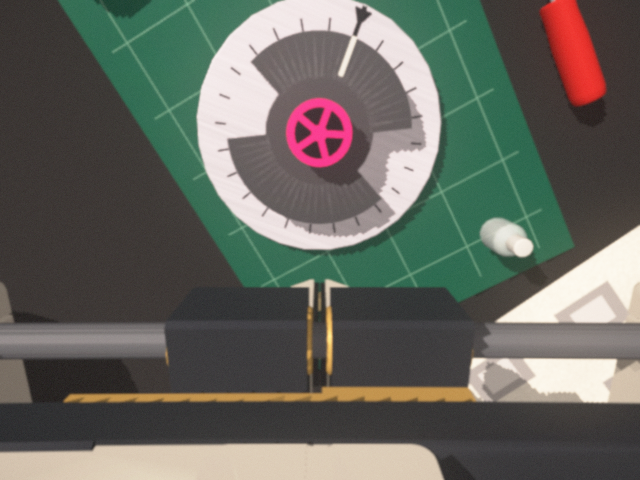

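View pics/m_w9.png

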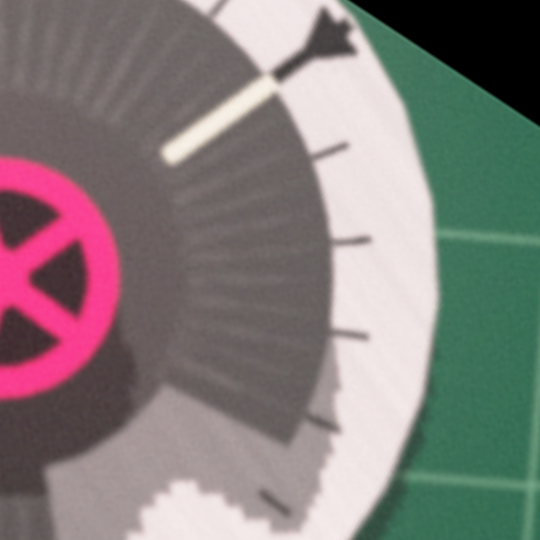

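View pics/s9.png

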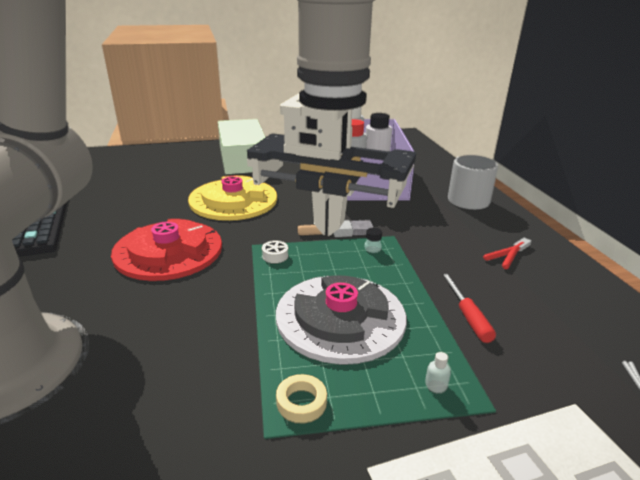

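The white mark (342,75)–(356,40) runs straight into the arrow (362,15), within about 0.4°. The bystanders haven't moved and the hand is clear, so I'm handing in.

```bash
python3 -c "
from station import *
print(hand_in())"
```

```text
the job is handed in; nothing more can be done
None
```

The index mark is lined up with the arrow-headed line, and I handed the job in at about 8.8 s; the station gives no verdict. I put the closed fingertips into notch b and pushed the dial about 61° counter-clockwise. Then I backed off the wall and lifted the hand clear.

- **Alignment:** in the last wrist picture, taken with the hand clear, the line directions were 35.74° for the mark and 35.76° for the arrow. Angles about the fitted ring centre were 36.38° and 36.35°. The earlier picture, still in contact, differed by 0.4° on line direction and 0.1° on centre angles, so I take the error as within about 0.4°. A third measure, angles about the network's centre estimate (2.5–3 mm from the fitted one), read 0.7° in both pictures. I set it aside because it depends on that centre.
- **Surroundings:** in the side picture, the spare rim, jar, tape, bottle, brush and screwdriver looked unmoved. I judged this by eye and did not measure it.
- **Rim and forces:** the gripper's path stayed clear of the painted rim. The wrist force read no more than about 5 N at the end of each move.

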